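# Screw the lid onto the insulated flask

### The job

Screw the lid from the tray onto the insulated flask. Set it squarely on the neck, turn it backwards until you feel it drop over the start of the thread, then turn it forwards until it is fully home against its stop, without forcing it, and let go. Leave the other things as they stand.

Things in the scene. Friction and masses are not known exactly. Their poses are not given: they have to be found in the camera images.
- flask: wide-mouthed insulated flask with a steel shell 116 mm across and a black side handle; heavy, stands fast on a rubber foot (it cannot be shifted). Origin: centre of its underside. The handle points along its own -y and reaches 104 mm from the axis, below the neck.
- flask_seat (a point): flask's axis at the top of its black collar, where the grey neck begins, 125 mm above the worktop. Height of the lid's underside over this point: 9 to 15 mm while its lugs ride on the thread ramps, 19 on the stop ribs (ribs block a clockwise turn; anticlockwise by up to 80 degrees it climbs them and falls off their starts); 6 mm once dropped, lying on the seal (further anticlockwise it is blocked); 2 mm fully home.
- flask_thread (a point): axis, 14 mm above flask_seat, level with the thread starts: four like ramps (64 mm over all) a quarter turn apart, falling clockwise seen from above, each ending in an upright stop rib; a 21 degree gap lies between a rib and the next start. Lugs drop through the gaps, then turn clockwise under the ramps. Where the gaps lie round the axis varies; no reading tells it, nor the flask's yaw.
- flask_rim (a point): axis at the open neck's rim, 25 mm above flask_seat. Neck 51 mm across, tapering to 44 at the rim; a white seal ring stands 5 mm above it and pushes the lid up with 2 N, plus 1 N per mm pressed. From the drop it is 60 to 76 degrees clockwise to the stop: free for the first 13 to 28, then sinking 5 mm per rad at 0.1 to 0.3 N m; it stiffens sharply at the stop. The plastic thread bears 60 N.
- lid: the screw lid: round black cap 74 mm across and 28 mm tall with a fluted skirt (3.5 mm wall, inside 67 mm), a thin steel disc and a wing grip on top; inside the skirt are four lugs a quarter turn apart, with their inner ends on a 54 mm circle. About 0.1 kg. Origin: centre of its underside; z is up, x runs along the wing grip. About 1.5 mm sideways play on the neck. It stands upright on the tray at the start.
- lid_grip (a point): point in the wing grip of the lid, on the lid's axis, 49 mm above its underside. The grip is an upright bar with flat sides, 58 mm long (along the lid's x), 18 mm thick (along the lid's y) and 30 mm tall; its top is 9 mm above this point and the cap's top, where fingertips would touch, 21 mm below it.
- glass_cup: small clear glass cup on the tray, 72 mm across, 62 mm tall; bystander. Origin: centre of its underside.
- teaspoon: teaspoon on the tray between cup and lid, 137 mm long along its x; bystander. Origin: centre of its underside.
- table_glass: clear drinking glass behind the flask, 81 mm across, 103 mm tall; bystander. Origin: centre of its underside.
- bottle_opener: bottle opener with a pale handle lying at the front right, 174 mm long along its x, 20 mm tall; bystander. Origin: centre of its underside.
- tray: brown tray, 195 mm by 268 mm (long side along its y), floor 3 mm thick, rim 17 mm tall; it lies fast. Origin: centre of its underside.
Mind the look-alikes: they are no part of the job. Leave any yellow look-alike of the lid alone.

How it is judged:
On the way, in this order (a step that is already met when the one before it is completed fails the run):
1. the lid is lifted clear of the tray (height (world z) of lid above 0.06 m), for 0.1 s.
2. the lid has dropped over the thread starts of the neck: square on the flask's axis and less than 7.5 mm above the flange (z of lid in the frame of flask_seat below 0.0075 m and horizontal distance between lid and flask_seat below 0.003 m and angle between lid's own z axis and vertical below 0.06 rad), for 0.1 s.
At the end, for the whole second after the job is handed in: The lid sits home on the flask, released and at rest: its underside less than 3.4 mm above the flange (2 mm when fully home), within 3 mm of the flask's axis, upright within 0.06 rad. Force between lid and flask never over 60 N; no bystander moved more than 30 mm (z of lid in the frame of flask_seat between 0 and 0.0034 m and horizontal distance between lid and flask_seat below 0.003 m and angle between lid's own z axis and vertical below 0.06 rad and linear speed of lid below 0.01 m/s and contact force between the fingers and lid below 0.1 N); the robot touches nothing.
It fails at once if the lid is forced on the flask: contact force between lid and flask above 60 N (contact force between lid and flask above 60 N).
It fails at once if a bystander (cup, spoon, glass, opener) is moved by more than 30 mm (distance of any of glass_cup, teaspoon, table_glass, bottle_opener from where it was at the start of the episode above 0.03 m).
It also fails if it takes over 54 s, if anything falls off the work surface, if the arm or the gripper's body presses on something with over 40 N, if the wrist force passes 120 N, or if a joint passes its speed limit or range.

### The arm

A 6-joint arm with a two-finger parallel gripper is mounted at the origin on a cart in front of the work surface, level with it; the furniture and walls round the work are solid. World frame = base frame: x ahead of the robot, y to its left, z up, the work surface at z = 0. Lengths are in m, angles in rad, forces in N, time in s.
With the tool pointing down it reaches from about 0.275 to 0.875 m from the base axis. Payload 12.5 kg.
Tool frame: the origin (TCP) lies on the centre line of the jaws, within the pads' length; the fingertips stand 17 mm ahead of it and the grasp point (between the pads) lies 2 mm behind it; z points along the fingers, y is the direction in which the jaws open and shut (so a half turn about z gives the same grasp; the last joint's range is limited). The gripper opens to 85 mm and grips with 20 to 120 N. Pads are 22 mm wide; open, the fingers measure 114 mm over their backs; the gripper's body (76 mm by 85 mm) begins 54 mm behind the grasp point. The pads swing forward as they close: fully open they stand 13 mm farther back than shut.
Start: joints at [1.184, 0.351, 1.652, -0, 1.139, -0.085], TCP at [0.163, 0.525, 0.248] pointing down, gripper open.
Joint ranges: [-2.75, 2.75], [-0.79, 2.1], [0.01, 2.65], [-1.57, 4.71], [0.07, 3.14], [-2.87, 2.87]. Speed limits (rad/s): [2.22, 2.22, 2.79, 3.14, 3.14, 3.14].

### API

Orientations are given as [roll, pitch, yaw] about the fixed x, y, z axes, in that order (R = Rz(yaw) Ry(pitch) Rx(roll)).
In Python, from cell import r, get_image, camera_model, close_job gives the robot as it stands.
- The arm moves only by the tool carry_out, never from a script. Its argument "moves" is a list of rows, each an object of numbers: "gripper": the closure, from 0 (fully open) to 1 (shut); "tx", "ty", "tz": the shift along the world's x, y, z in m; "rx", "ry", "rz": the turn, a rotation vector about the world's x, y, z in degrees. In form: [{"gripper": .., "tx": .., "ty": .., "tz": .., "rx": .., "ry": .., "rz": ..}, ...]. A call has 1 to 20 rows; each row is the pose to reach, as a shift and turn from the pose commanded when the call began; what a row does not reach only later rows make up. A row lasts 1/10 s, in which the tool goes at most 50 mm and 8.59 degrees, less where a joint would pass 70% of its speed; a pose out of reach is approached as far as the arm can. A call with a gripper value outside its range is refused whole. The fingers move at their own pace and stop on an object; the grip force is fixed at half the most. Time passes only in rows, so rows that repeat a pose let the fingers close. It gives the time, the measured TCP pose, the force and the opening at its end, in the units of the state.
- r.sense(): the state, without advancing time (a new reading comes with each control period).
- get_image(name): name is "side" or "top" or "wrist"; returns the picture (384x512x3 uint8, red, green, blue); there is no depth.
- camera_model(name): a dict with "camera_matrix" (3x3 intrinsics, pixels), "rvec" (rotation vector, rad) and "tvec" (3), from world to camera coordinates, as OpenCV has them. Camera axes: x right, y down, z forward; pixel columns grow to the right and rows downward; lengths in m; the calibration is good to about 2 mm. A picture is of the moment at which its call begins: read the wrist's pose just before it. camera_model takes no time and is no camera call; for the wrist camera it gives the pose at the moment of the call.
- close_job(): hands the job in, once; it reports no verdict.
The state is a dict: "time": time; "joint_pos": joint angles; "qd": joint speeds; "joint_efforts": joint torques, N m; "ee_pos": TCP position; "eef_rot": TCP orientation; "wrist_force": force on the tool from outside, world axes, zero at the start; "ft_torque": the same for the moment, N m; "opening": finger opening in m.
Only numpy, scipy, OpenCV 4.12 (cv2) and the standard library are available. Lean on these libraries where they do the work, as an engineer would, in place of code of your own. Each camera call takes 0.05 s, during which the arm holds its last target.

## Working session

There is one attempt and no reset: what is moved stays moved. The work goes in short steps, Python scripts to look and compute and a tool call to move; the robot and the scene stay as the last step left them, time stands still between calls to the robot, and variables do not carry over. Pictures are saved under pics/ and viewed, and the job is handed in when it is done.

Besides the shell and the picture viewer there is one more tool, called as name([rows], argument=value, ...), one row to a line, values as JSON. carry_out: Moves the arm, as the interface text tells. Its arguments: {"type":"object","properties":{"moves":{"type":"array","items":{"type":"object","properties":{"gripper":{"type":"number"},"tx":{"type":"number"},"ty":{"type":"number"},"tz":{"type":"number"},"rx":{"type":"number"},"ry":{"type":"number"},"rz":{"type":"number"}}}}},"required":["moves"]}

```bash
mkdir -p pics; ls; python3 - <<'E'
from cell import r,get_image,camera_model
import cv2
print(r.sense())
for n in ("side","top","wrist"):
    m=camera_model(n); im=get_image(n); cv2.imwrite(f"pics/{n}0.png",im[:,:,::-1]); print(n,m)
E
```

```text
pics
{'time': 0.0, 'joint_pos': array([ 1.18442017e+00,  3.51247123e-01,  1.65244564e+00,  1.28316040e-05,
        1.13912079e+00, -8.46133316e-02]), 'qd': array([ 0.00177361,  0.00019748,  0.00113545, -0.0014775 ,  0.00093169,
        0.00099677]), 'joint_efforts': array([-7.96789936e-05, -5.06084275e+01, -2.91409636e+01, -1.09052230e-04,
        4.44824153e-03, -5.08871972e-05]), 'ee_pos': array([0.16331864, 0.52485097, 0.24774426]), 'eef_rot': array([-3.14037710e+00, -1.14787604e-04,  2.83982438e+00]), 'wrist_force': array([0.38837562, 0.02616823, 0.687801  ]), 'ft_torque': array([-0.01807681, -0.00802554, -0.02918088]), 'opening': 0.08546821486819839}
side {'camera_matrix': array([[431.83613231,   0.        , 258.90132988],
       [  0.        , 431.83613231, 186.42205056],
       [  0.        ,   0.        ,   1.        ]]), 'rvec': array([ 0.18426004, -2.72052864,  1.47978458]), 'tvec': array([0.55329248, 0.13644331, 1.38805302])}
top {'camera_matrix': array([[446.28157467,   0.        , 241.39432792],
       [  0.        , 446.28157467, 186.15758259],
       [  0.        ,   0.        ,   1.        ]]), 'rvec': array([ 2.04234475, -2.18634983,  0.21825143]), 'tvec': array([0.03829778, 0.56164255, 1.18715435])}
wrist {'camera_matrix': array([[268.91386386,   0.        , 253.59119627],
       [  0.        , 268.91386386, 188.38293828],
       [  0.        ,   0.        ,   1.        ]]), 'rvec': array([-2.30341828, -1.69542497, -0.28188688]), 'tvec': array([-0.54974707, -0.04213841,  0.38101048])}
```

View pics/side0.png

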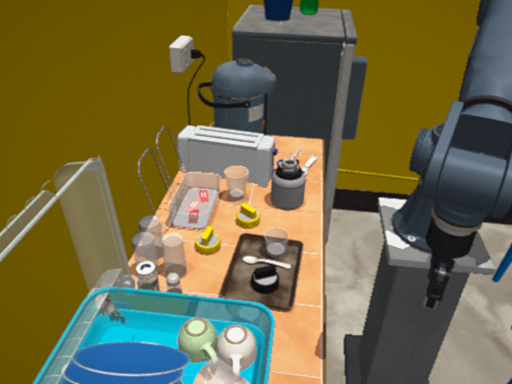

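View pics/top0.png

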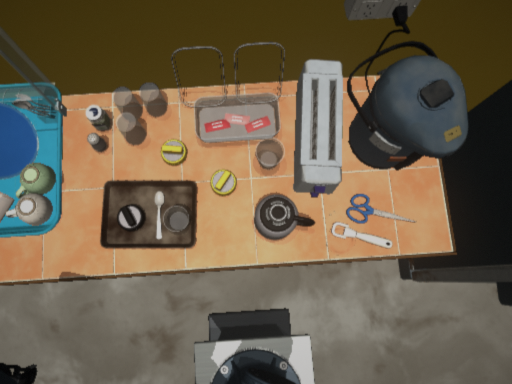

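View pics/wrist0.png

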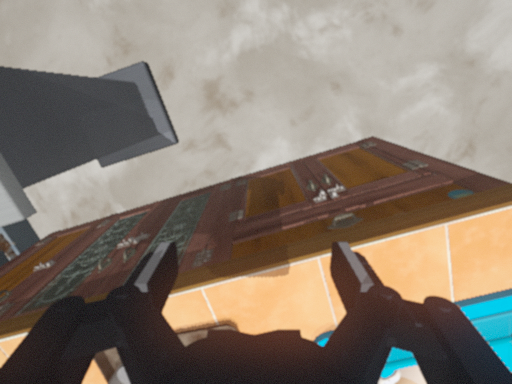

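The top view shows the lid at about (131,217) on the tray and the flask at about (278,214), with yellow look-alikes at (173,151) and (223,181). I'll zoom in to get finer positions.

```bash
python3 - <<'E'
import cv2,numpy as np
t=cv2.imread("pics/top0.png"); s=cv2.imread("pics/side0.png")
a=cv2.resize(t[185:250,95:165],None,fx=8,fy=8,interpolation=cv2.INTER_CUBIC)[:,:400*2]
b=cv2.resize(t[185:245,245:320],None,fx=8,fy=8,interpolation=cv2.INTER_CUBIC)
cv2.imwrite("pics/za.png",a);cv2.imwrite("pics/zb.png",b)
c=cv2.resize(s[255:305,235:300],None,fx=8,fy=8,interpolation=cv2.INTER_CUBIC)
d=cv2.resize(s[145:215,255:325],None,fx=8,fy=8,interpolation=cv2.INTER_CUBIC)
cv2.imwrite("pics/zc.png",c);cv2.imwrite("pics/zd.png",d)
E
```

```text
(no output)
```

View pics/za.png

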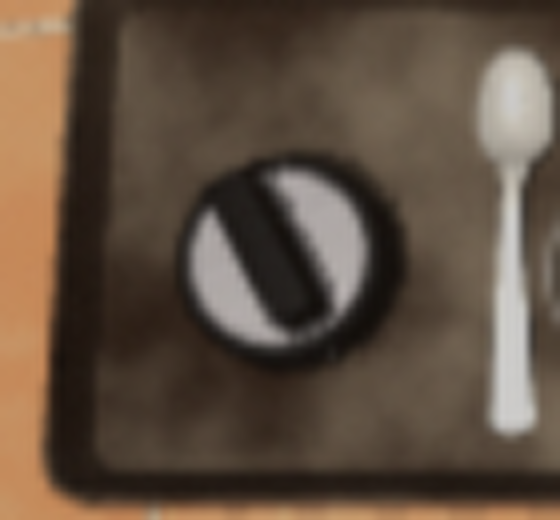

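View pics/zb.png

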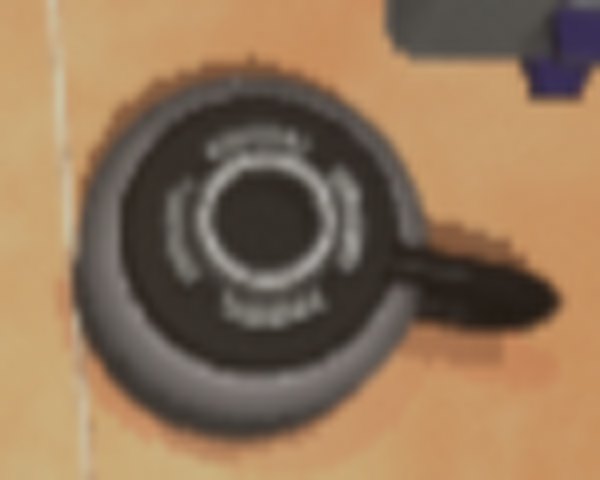

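View pics/zc.png

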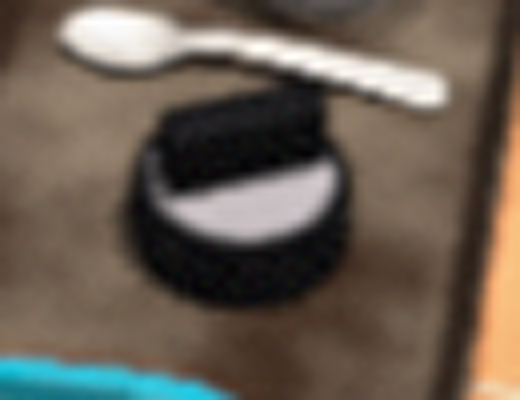

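View pics/zd.png

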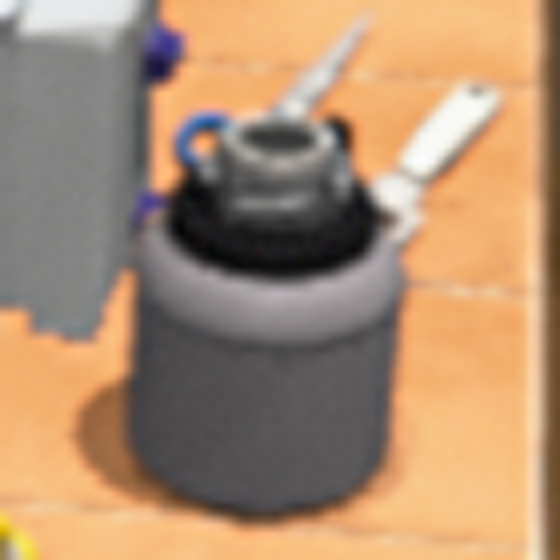

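```bash
cat > h.py <<'E'
import numpy as np,cv2
from cell import camera_model
def ray(n,u,v,m=None):
    m=m or camera_model(n); R=cv2.Rodrigues(np.array(m["rvec"]))[0]; t=np.array(m["tvec"]).ravel()
    d=R.T@np.linalg.inv(m["camera_matrix"])@np.array([u,v,1.]); return -R.T@t,d
def atz(n,u,v,z,m=None):
    c,d=ray(n,u,v,m); return c+d*(z-c[2])/d[2]
def proj(n,P,m=None):
    m=m or camera_model(n)
    return cv2.projectPoints(np.atleast_2d(np.array(P,float)),np.array(m["rvec"]),np.array(m["tvec"]),np.array(m["camera_matrix"]),None)[0].reshape(-1,2)
E
python3 - <<'E'
from h import *
f=lambda x,y,x0,y0:(x0+(x+.5)/8-.5,y0+(y+.5)/8-.5)
for nm,n,p,z in [("disc top","top",f(278,255,95,185),.031),("grip top","top",f(268,253,95,185),.061),("grip e1","top",f(232,180,95,185),.061),("grip e2","top",f(305,325,95,185),.061),
 ("ring top","top",f(266,221,245,185),.154),("collar","top",f(256,232,245,185),.125),("ring side","side",f(278,138,255,145),.152),
 ("grip side","side",f(243,125,235,255),.058),("lid disc side","side",f(248,185,235,255),.031)]:
    print(nm,p,atz(n,*p,z).round(4))
E
```

```text
disc top (129.3125, 216.4375) [0.5032 0.3201 0.031 ]
grip top (128.0625, 216.1875) [0.4995 0.3161 0.061 ]
grip e1 (123.5625, 207.0625) [0.5257 0.3281 0.061 ]
grip e2 (132.6875, 225.1875) [0.4739 0.3039 0.061 ]
ring top (277.8125, 212.1875) [ 0.4695 -0.0867  0.154 ]
collar (276.5625, 213.5625) [ 0.4702 -0.0857  0.125 ]
ring side (289.3125, 161.8125) [ 0.4714 -0.0928  0.152 ]
grip side (264.9375, 270.1875) [0.5028 0.3246 0.058 ]
lid disc side (265.5625, 277.6875) [0.5004 0.3244 0.031 ]
```

Estimates: lid at about (0.501, 0.319) with yaw about 25°, flask axis at about (0.470, -0.088). I'll move above the lid and refine from there.

carry_out([
  {"tx": 0.05,"ty": -0.03,"rz": 5},
  {"tx": 0.09,"ty": -0.055,"rz": 10},
  {"tx": 0.13,"ty": -0.08,"rz": 16},
  {"tx": 0.17,"ty": -0.105,"rz": 22},
  {"tx": 0.21,"ty": -0.13,"rz": 28},
  {"tx": 0.25,"ty": -0.155,"rz": 34},
  {"tx": 0.29,"ty": -0.18,"tz": -0.02,"rz": 39},
  {"tx": 0.338,"ty": -0.206,"tz": -0.04,"rz": 42},
  {"tx": 0.338,"ty": -0.206,"tz": -0.06,"rz": 42},
  {"tx": 0.338,"ty": -0.206,"tz": -0.06,"rz": 42},
  {"tx": 0.338,"ty": -0.206,"tz": -0.06,"rz": 42},
])

```text
$.moves[0]: bad value
```

```bash
python3 - <<'E'
from h import *
from cell import r,get_image
s=r.sense(); print(s["time"],s["joint_pos"].round(3),s["ee_pos"],np.degrees(s["eef_rot"]))
m=camera_model("wrist"); im=get_image("wrist")
R=cv2.Rodrigues(m["rvec"])[0]; print("cam",-R.T@m["tvec"],R[2])
cv2.imwrite("pics/w1.png",cv2.resize(im[:,:,::-1],(768,576)))
t=get_image("top"); cv2.imwrite("pics/t1.png",cv2.resize(t[170:260,90:210,::-1],None,fx=6,fy=6,interpolation=cv2.INTER_CUBIC))
np.save("m1.npy",m,allow_pickle=True)
E
```

```text
0.15 [ 1.184  0.351  1.652 -0.     1.139 -0.085] [0.16336755 0.52492587 0.24788318] [-1.79947485e+02 -4.31588059e-03  1.62708404e+02]
cam [0.08330889 0.55049987 0.37317232] [ 0.31048728 -0.09813898 -0.94549796]
```

View pics/w1.png

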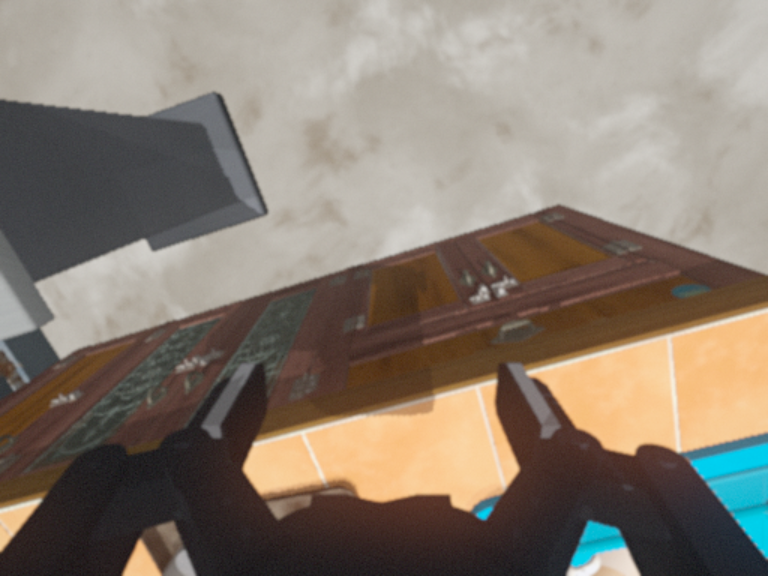

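View pics/t1.png

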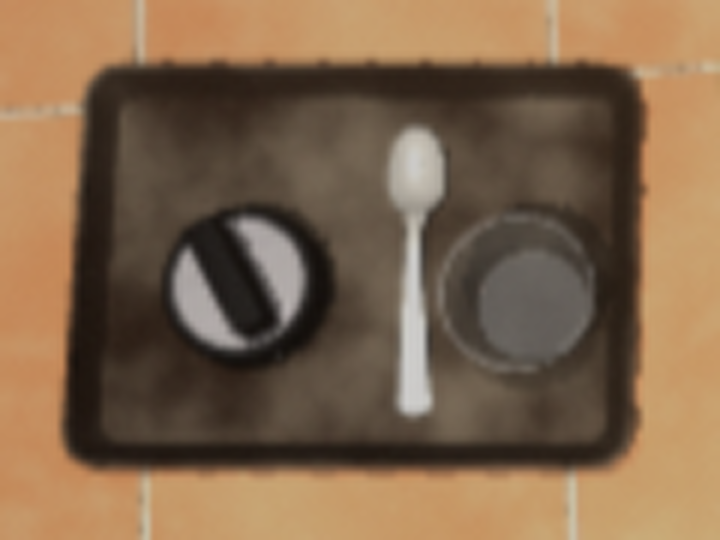

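The arm didn't move: every row needs all the fields.

carry_out([
  {"gripper": 0,"tx": 0.05,"ty": -0.03,"tz": 0,"rx": 0,"ry": 0,"rz": 5},
  {"gripper": 0,"tx": 0.09,"ty": -0.055,"tz": 0,"rx": 0,"ry": 0,"rz": 10},
  {"gripper": 0,"tx": 0.13,"ty": -0.08,"tz": 0,"rx": 0,"ry": 0,"rz": 16},
  {"gripper": 0,"tx": 0.17,"ty": -0.105,"tz": 0,"rx": 0,"ry": 0,"rz": 22},
  {"gripper": 0,"tx": 0.21,"ty": -0.13,"tz": 0,"rx": 0,"ry": 0,"rz": 28},
  {"gripper": 0,"tx": 0.25,"ty": -0.155,"tz": 0,"rx": 0,"ry": 0,"rz": 34},
  {"gripper": 0,"tx": 0.29,"ty": -0.18,"tz": -0.02,"rx": 0,"ry": 0,"rz": 39},
  {"gripper": 0,"tx": 0.338,"ty": -0.206,"tz": -0.04,"rx": 0,"ry": 0,"rz": 42},
  {"gripper": 0,"tx": 0.338,"ty": -0.206,"tz": -0.08,"rx": 0,"ry": 0,"rz": 42},
  {"gripper": 0,"tx": 0.338,"ty": -0.206,"tz": -0.08,"rx": 0,"ry": 0,"rz": 42},
  {"gripper": 0,"tx": 0.338,"ty": -0.206,"tz": -0.08,"rx": 0,"ry": 0,"rz": 42},
])

```text
time: 1.35
ee_pos: [0.501, 0.3193, 0.1685]
eef_rot: [3.142, -0.002, -2.711]
wrist_force: [0.3, 0.4, 0.0]
opening: 0.0854
```

```bash
python3 - <<'E'
from h import *
from cell import r,get_image
import pickle
s=r.sense(); print(s["time"],s["joint_pos"].round(3),s["ee_pos"],np.degrees(s["eef_rot"]))
m=camera_model("wrist"); im=get_image("wrist")
cv2.imwrite("pics/w2.png",cv2.resize(im[:,:,::-1],(768,576)))
pickle.dump(m,open("m2.pkl","wb"))
E
```

```text
1.35 [ 0.489  0.52   1.606  0.     1.017 -1.513] [0.50098387 0.31925815 0.16848042] [ 1.79998092e+02 -8.76014221e-02 -1.55309898e+02]
```

View pics/w2.png

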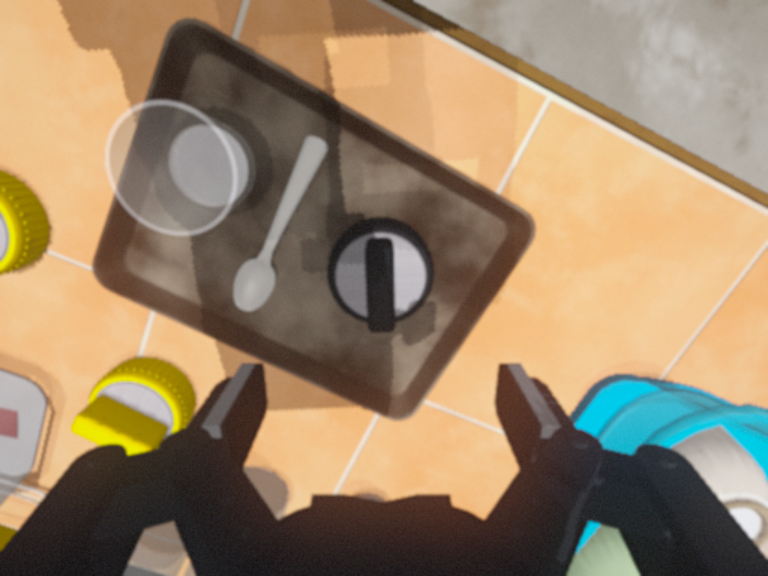

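The wrist view shows the wing grip from (380,238) to (381,330), nearly parallel to the pads, and the cap centred at about (381,270). I'll fit the lid outline to these.

```bash
python3 - <<'E'
from h import *
import pickle
from scipy.optimize import least_squares
m=pickle.load(open("m2.pkl","rb"))
print(atz("wrist",380/1.5,285/1.5,.061,m), atz("wrist",381/1.5,270/1.5,.031,m))
im=cv2.imread("pics/w2.png")
def draw(p):
    x,y,a=p; o=im.copy(); c,s=np.cos(a),np.sin(a)
    T=lambda P:np.array([[x+c*q[0]-s*q[1],y+s*q[0]+c*q[1],q[2]] for q in P])
    for z in(.061,.031):
        P=T([(-.029,-.009,z),(.029,-.009,z),(.029,.009,z),(-.029,.009,z)])
        cv2.polylines(o,[np.int32(proj("wrist",P,m)*1.5*8)],True,(0,255,0),1,cv2.LINE_AA,3)
    th=np.linspace(0,6.28,80)
    for z,rr in((.031,.037),(.003,.037)):
        cv2.polylines(o,[np.int32(proj("wrist",T([(rr*np.cos(t),rr*np.sin(t),z) for t in th]),m)*1.5*8)],True,(0,0,255),1,cv2.LINE_AA,3)
    return o
o=draw((.501,.319,np.radians(25)))
cv2.imwrite("pics/w2o.png",cv2.resize(o[190:360,290:470],None,fx=3.4,fy=3.4))
E
```

```text
[0.49893439 0.31838023 0.061     ] [0.49834154 0.31881902 0.031     ]
```

View pics/w2o.png

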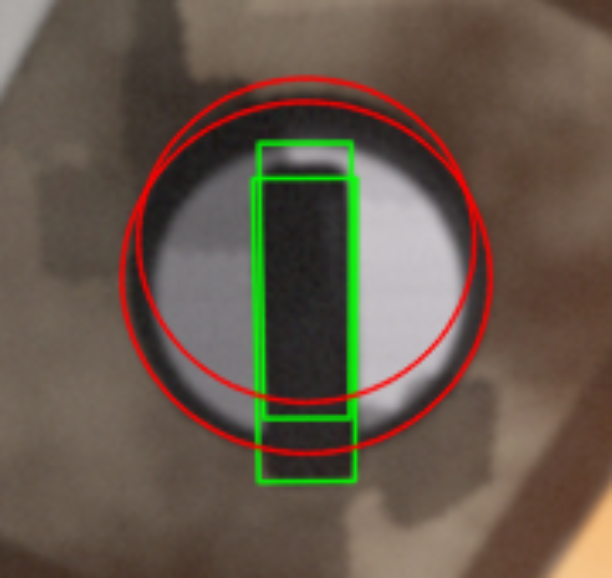

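carry_out([
  {"gripper": 0,"tx": -0.0015,"ty": -0.0005,"tz": -0.03,"rx": 0,"ry": 0,"rz": 0},
  {"gripper": 0,"tx": -0.0015,"ty": -0.0005,"tz": -0.06,"rx": 0,"ry": 0,"rz": 0},
  {"gripper": 0,"tx": -0.0015,"ty": -0.0005,"tz": -0.09,"rx": 0,"ry": 0,"rz": 0},
  {"gripper": 0,"tx": -0.0015,"ty": -0.0005,"tz": -0.105,"rx": 0,"ry": 0,"rz": 0},
  {"gripper": 0,"tx": -0.0015,"ty": -0.0005,"tz": -0.1155,"rx": 0,"ry": 0,"rz": 0},
  {"gripper": 0.4,"tx": -0.0015,"ty": -0.0005,"tz": -0.1155,"rx": 0,"ry": 0,"rz": 0},
  {"gripper": 0.6,"tx": -0.0015,"ty": -0.0005,"tz": -0.1155,"rx": 0,"ry": 0,"rz": 0},
  {"gripper": 1,"tx": -0.0015,"ty": -0.0005,"tz": -0.1155,"rx": 0,"ry": 0,"rz": 0},
  {"gripper": 1,"tx": -0.0015,"ty": -0.0005,"tz": -0.1155,"rx": 0,"ry": 0,"rz": 0},
  {"gripper": 1,"tx": -0.0015,"ty": -0.0005,"tz": -0.1155,"rx": 0,"ry": 0,"rz": 0},
  {"gripper": 1,"tx": -0.0015,"ty": -0.0005,"tz": -0.1155,"rx": 0,"ry": 0,"rz": 0},
  {"gripper": 1,"tx": -0.0015,"ty": -0.0005,"tz": -0.1155,"rx": 0,"ry": 0,"rz": 0},
])

```text
time: 2.6
ee_pos: [0.5004, 0.3189, 0.0537]
eef_rot: [3.141, 0.001, -2.71]
wrist_force: [-0.7, 0.3, 6.9]
opening: 0.0164
```

carry_out([
  {"gripper": 1,"tx": 0,"ty": 0,"tz": 0,"rx": 0,"ry": 0,"rz": 0},
  {"gripper": 1,"tx": 0,"ty": 0,"tz": 0,"rx": 0,"ry": 0,"rz": 0},
  {"gripper": 1,"tx": 0,"ty": 0,"tz": 0.01,"rx": 0,"ry": 0,"rz": 0},
  {"gripper": 1,"tx": 0,"ty": 0,"tz": 0.03,"rx": 0,"ry": 0,"rz": 0},
  {"gripper": 1,"tx": 0,"ty": 0,"tz": 0.06,"rx": 0,"ry": 0,"rz": 0},
  {"gripper": 1,"tx": 0,"ty": 0,"tz": 0.1,"rx": 0,"ry": 0,"rz": 0},
  {"gripper": 1,"tx": 0,"ty": 0,"tz": 0.14,"rx": 0,"ry": 0,"rz": 0},
  {"gripper": 1,"tx": 0,"ty": 0,"tz": 0.18,"rx": 0,"ry": 0,"rz": 0},
  {"gripper": 1,"tx": 0,"ty": 0,"tz": 0.2,"rx": 0,"ry": 0,"rz": 0},
  {"gripper": 1,"tx": 0,"ty": 0,"tz": 0.2,"rx": 0,"ry": 0,"rz": 0},
  {"gripper": 1,"tx": 0,"ty": 0,"tz": 0.2,"rx": 0,"ry": 0,"rz": 0},
])

```text
time: 3.7
ee_pos: [0.4996, 0.3184, 0.2523]
eef_rot: [-3.142, -0.001, -2.71]
wrist_force: [0.6, -0.3, -2.2]
opening: 0.0171
```

```bash
python3 - <<'E'
from h import *
from cell import r,get_image
import pickle
s=r.sense(); print(s["time"],s["ee_pos"],np.degrees(s["eef_rot"]),s["wrist_force"],s["opening"])
m=camera_model("wrist"); im=get_image("wrist")
cv2.imwrite("pics/w3.png",cv2.resize(im[:,:,::-1],(768,576)))
pickle.dump(m,open("m3.pkl","wb"))
im=get_image("side");cv2.imwrite("pics/s3.png",cv2.resize(im[170:290,200:340,::-1],None,fx=5,fy=5))
E
```

```text
3.7 [0.49957495 0.31840236 0.2523046 ] [-1.79996787e+02 -3.38993851e-02 -1.55293530e+02] [ 0.59819153 -0.31476129 -2.2414727 ] 0.01705795885602381
```

View pics/w3.png

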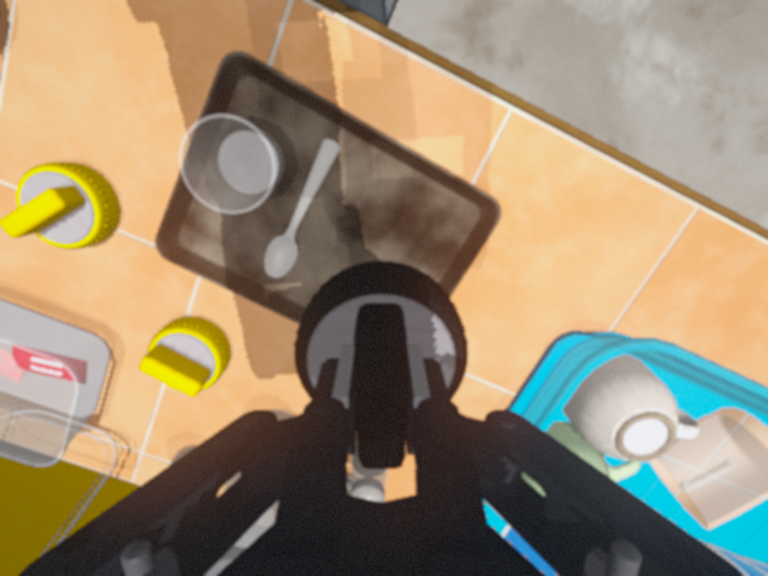

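View pics/s3.png

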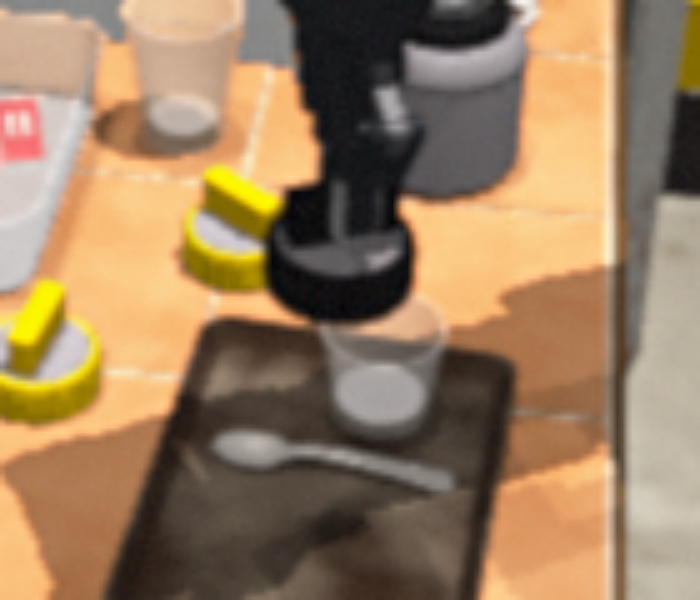

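The lid is held and lifted. Now I'll measure how it sits in the hand, using an outline overlay in the tool frame.

```bash
cat >> h.py <<'E'
def lidoverlay(im,n,m,x,y,zb,a,k=1.5,col=((0,255,0),(0,0,255))):
    o=im.copy(); c,s=np.cos(a),np.sin(a)
    T=lambda P:np.array([[x+c*q[0]-s*q[1],y+s*q[0]+c*q[1],q[2]] for q in P])
    P=T([(-.029,-.009,zb+.058),(.029,-.009,zb+.058),(.029,.009,zb+.058),(-.029,.009,zb+.058)])
    L=lambda P,cc:cv2.polylines(o,[np.int32(((proj(n,P,m)+.5)*k-.5)*8)],True,cc,1,cv2.LINE_AA,3)
    L(P,col[0]); th=np.linspace(0,6.28,80)
    for z in(zb+.028,zb): L(T([(.037*np.cos(t),.037*np.sin(t),z) for t in th]),col[1])
    return o
E
python3 - <<'E'
from h import *
import pickle
m=pickle.load(open("m3.pkl","rb")); im=cv2.imread("pics/w3.png")
a=np.radians(24.7); u=np.array([np.cos(a),np.sin(a)])
p=np.array([.4996,.3184])
for i,d in enumerate((0,-.003)):
    q=p+u*d; o=lidoverlay(im,"wrist",m,q[0],q[1],.2523-.0507,a)
    cv2.imwrite(f"pics/w3o{i}.png",cv2.resize(o[240:490,270:490],None,fx=2.4,fy=2.4))
E
```

```text
(no output)
```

View pics/w3o0.png

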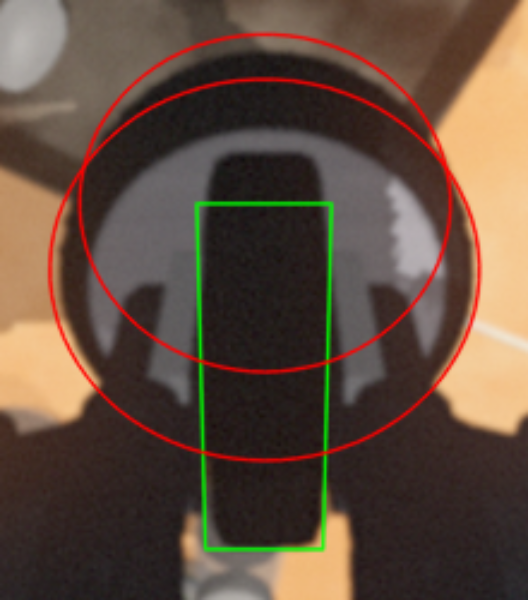

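View pics/w3o1.png

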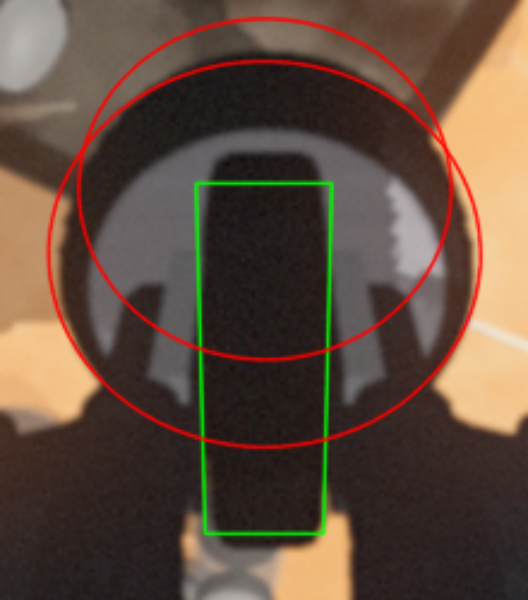

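carry_out([
  {"gripper": 1,"tx": 0.005,"ty": -0.03,"tz": 0.002,"rx": 0,"ry": 0,"rz": 0},
  {"gripper": 1,"tx": 0.01,"ty": -0.07,"tz": 0.004,"rx": 0,"ry": 0,"rz": 0},
  {"gripper": 1,"tx": 0.015,"ty": -0.11,"tz": 0.006,"rx": 0,"ry": 0,"rz": 0},
  {"gripper": 1,"tx": 0.02,"ty": -0.15,"tz": 0.008,"rx": 0,"ry": 0,"rz": 0},
  {"gripper": 1,"tx": 0.025,"ty": -0.19,"tz": 0.01,"rx": 0,"ry": 0,"rz": 0},
  {"gripper": 1,"tx": 0.03,"ty": -0.23,"tz": 0.01,"rx": 0,"ry": 0,"rz": 0},
  {"gripper": 1,"tx": 0.035,"ty": -0.27,"tz": 0.01,"rx": 0,"ry": 0,"rz": 0},
  {"gripper": 1,"tx": 0.04,"ty": -0.31,"tz": 0.01,"rx": 0,"ry": 0,"rz": 0},
  {"gripper": 1,"tx": 0.045,"ty": -0.345,"tz": 0.01,"rx": 0,"ry": 0,"rz": 0},
  {"gripper": 1,"tx": 0.0475,"ty": -0.37,"tz": 0.01,"rx": 0,"ry": 0,"rz": 0},
  {"gripper": 1,"tx": 0.0475,"ty": -0.37,"tz": 0.01,"rx": 0,"ry": 0,"rz": 0},
  {"gripper": 1,"tx": 0.0475,"ty": -0.37,"tz": 0.01,"rx": 0,"ry": 0,"rz": 0},
])

```text
time: 5.0
ee_pos: [0.547, -0.0514, 0.2616]
eef_rot: [3.14, -0.002, -2.711]
wrist_force: [-0.3, 1.1, -1.3]
opening: 0.0169
```

```bash
python3 - <<'E'
from h import *
from cell import r,get_image
import pickle
s=r.sense(); print(s["time"],s["joint_pos"].round(3),s["ee_pos"],np.degrees(s["eef_rot"]),s["wrist_force"],s["opening"])
m=camera_model("wrist"); im=get_image("wrist")
cv2.imwrite("pics/w4.png",cv2.resize(im[:,:,::-1],(768,576),interpolation=cv2.INTER_CUBIC))
pickle.dump((m,im),open("m4.pkl","wb"))
E
```

```text
5.0 [-0.179  0.337  1.637  0.     1.17  -2.18 ] [ 0.54700332 -0.05138479  0.26157951] [ 1.79916128e+02 -9.84146529e-02 -1.55351924e+02] [-0.34995489  1.13360518 -1.34293932] 0.016892604962115053
```

View pics/w4.png

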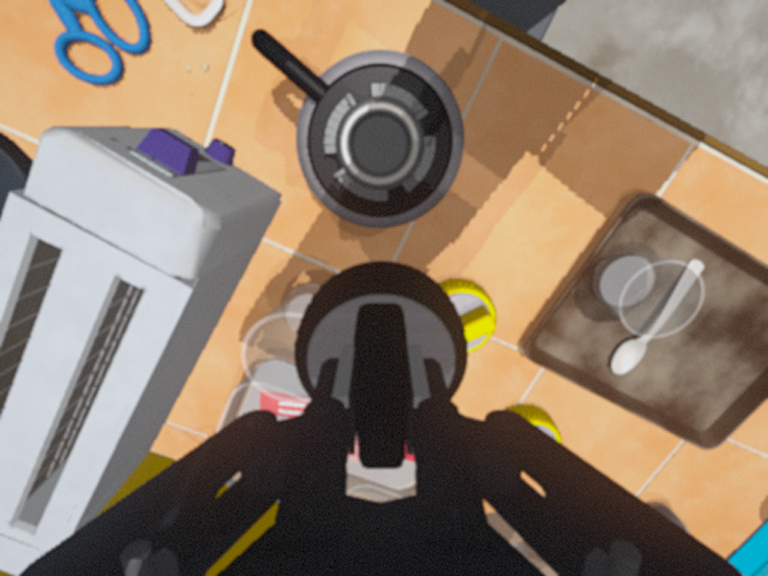

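The neck shows clearly: ring centre at about (380,142), with four ramp arcs around it. I'll fit its axis.

```bash
python3 - <<'E'
from h import *
import pickle
m,im=pickle.load(open("m4.pkl","rb")); im=im[:,:,::-1]
k=6; x0,y0=190,25
z=cv2.resize(im[y0:y0+135,x0:x0+125],None,fx=k,fy=k,interpolation=cv2.INTER_CUBIC); cv2.imwrite("pics/w4z.png",z[:600])
for zz in(.15,.155): print(atz("wrist",(380+.5)/1.5-.5,(142+.5)/1.5-.5,zz,m))
# shell silhouette
o=z.copy(); th=np.linspace(0,6.28,100)
c=np.array([.4700,-.0870])
def C(rr,zz,col):
    P=np.c_[c[0]+rr*np.cos(th),c[1]+rr*np.sin(th),0*th+zz]
    q=(proj("wrist",P,m)-[x0,y0]+.5)*k-.5
    cv2.polylines(o,[np.int32(q*8)],True,col,1,cv2.LINE_AA,3)
C(.022,.15,(0,255,0)); C(.032,.139,(255,255,0)); C(.058,.0,(0,0,255)); C(.058,.1,(0,0,255));C(.022,.155,(255,0,255))
cv2.imwrite("pics/w4o.png",o[:600])
E
```

```text
[ 0.46973041 -0.08674712  0.15      ]
[ 0.46975774 -0.08673251  0.155     ]
```

View pics/w4z.png

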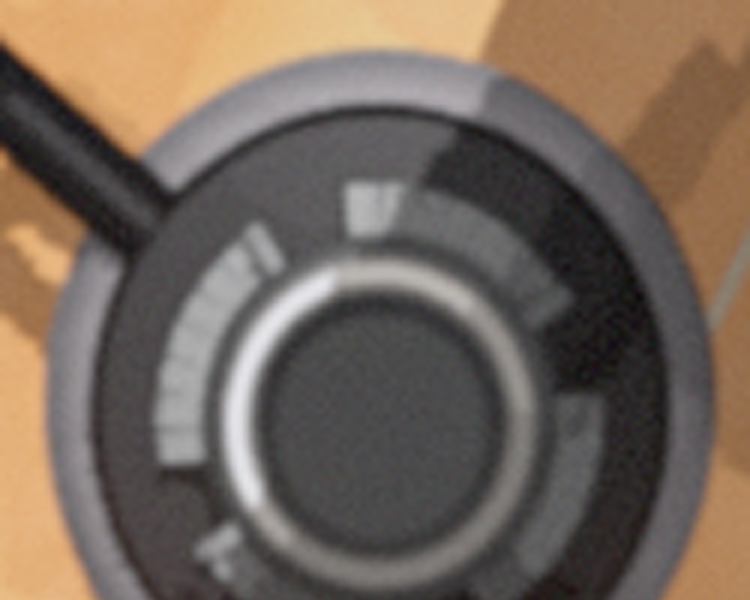

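View pics/w4o.png

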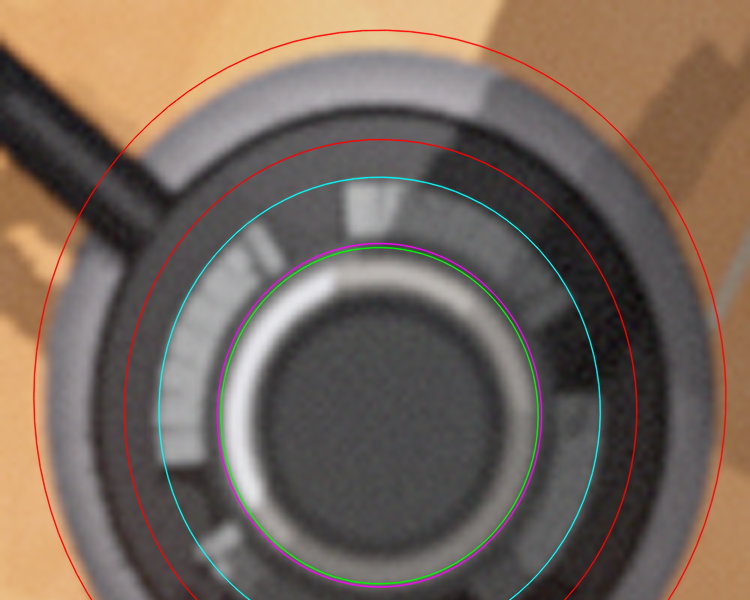

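```bash
python3 - <<'E'
from h import *
import pickle
from scipy.optimize import least_squares
m,im=pickle.load(open("m4.pkl","rb"))
g=cv2.GaussianBlur(cv2.resize(cv2.cvtColor(im,cv2.COLOR_RGB2GRAY),None,fx=4,fy=4,interpolation=cv2.INTER_CUBIC),(0,0),2)
# radial edge search from lid image centre
cx,cy=254,226; pts=[]
for t in np.radians(np.arange(-200,21,5)):
    rr=np.arange(45,70,.25); u=cx+rr*np.cos(t); v=cy+rr*np.sin(t)
    p=cv2.remap(g,np.float32(u[None]*4+1.5),np.float32(v[None]*4+1.5),cv2.INTER_LINEAR)[0].astype(float)
    d=np.gradient(p); i=np.argmax(d)
    if d[i]>2: pts.append((u[i],v[i]))
pts=np.array(pts); print(len(pts))
a=np.radians(24.65); U=np.array([np.cos(a),np.sin(a)]); V=np.array([-U[1],U[0]]); tcp=np.array([.5470,-.0514])
th=np.linspace(0,2*np.pi,181)[:-1]
def hull(p):
    d,e,zb=p; c=tcp+U*d+V*e; P=[]
    for z,rr in((0,.037),(.026,.037),(.028,.036)): P+= [np.c_[c[0]+rr*np.cos(th),c[1]+rr*np.sin(th),0*th+zb+z]]
    return cv2.convexHull(np.float32(proj("wrist",np.vstack(P),m)))
def res(p):
    h=hull(p); return [cv2.pointPolygonTest(h,(float(x),float(y)),True) for x,y in pts]
for f in (None,.2616-.0507):
    if f is None: s=least_squares(res,[0,0,.211],loss="soft_l1",f_scale=.5,diff_step=1e-3,x_scale=.001)
    else: s=least_squares(lambda q:res([q[0],q[1],f]),[0.0005,0.0005],loss="soft_l1",f_scale=.5,diff_step=1e-2,x_scale=.001)
    print(s.x*1000,s.cost,np.round(s.fun,1))
o=cv2.resize(im[:,:,::-1],None,fx=3,fy=3,interpolation=cv2.INTER_CUBIC)
for x,y in pts: cv2.circle(o,(int(x*3+1),int(y*3+1)),2,(0,0,255),-1)
cv2.imwrite("pics/w4p.png",o[500:900,560:960])
E
```

```text
45
[  3.8378374    0.34109528 208.80658815] 6.411983027256331 [ 0.6  0.6  0.4  0.1 -0.  -1.  -0.8 -1.3 -1.  -1.4 -0.5 -0.1 -0.6  0.1
  0.   0.4  0.1  0.4  0.3  0.2  0.4  0.   0.2  0.2  0.5  0.5  0.   0.3
  0.2  0.2 -0.  -0.5 -0.3 -0.9 -0.8 -1.4 -1.3 -1.8 -1.8 -0.1  0.2  0.3
  0.4  0.5  0.8]
[3.35074541 0.35278002] 7.2872251674304955 [ 1.5  1.4  1.1  0.7  0.4 -0.6 -0.5 -1.  -0.7 -1.1 -0.3  0.  -0.5  0.2
  0.   0.4  0.   0.4  0.2  0.1  0.2 -0.1  0.1  0.1  0.3  0.4 -0.1  0.3
  0.1  0.2  0.  -0.4 -0.1 -0.7 -0.5 -1.1 -1.  -1.4 -1.4  0.3  0.7  0.9
  1.1  1.3  1.7]
```

View pics/w4p.png

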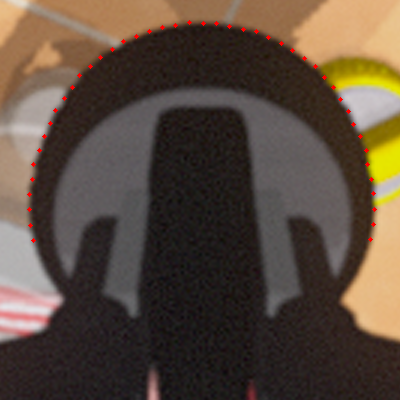

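```bash
python3 - <<'E'
from h import *
import pickle
from scipy.optimize import least_squares
a=np.radians(24.65); U=np.array([np.cos(a),np.sin(a)]); V=np.array([-U[1],U[0]])
th=np.linspace(0,2*np.pi,181)[:-1]
def edges(g,cx,cy,angs,r0,r1,sgn,thr=2):
    pts=[]
    for t in np.radians(angs):
        rr=np.arange(r0,r1,.25); u=cx+rr*np.cos(t); v=cy+rr*np.sin(t)
        p=cv2.remap(g,np.float32(u[None]),np.float32(v[None]),cv2.INTER_LINEAR)[0].astype(float)
        d=sgn*np.gradient(p); i=np.argmax(d)
        if d[i]>thr: pts.append((u[i],v[i]))
    return np.array(pts)
def fitcirc(pts,m,tcp,z,rng):
    # back project edge pts onto plane z, fit circle
    P=np.array([atz("wrist",x,y,z,m)[:2] for x,y in pts])
    f=lambda q:np.hypot(*(P-q[:2]).T)-q[2]
    s=least_squares(f,[*P.mean(0),rng],loss="soft_l1",f_scale=.0005)
    c=s.x[:2]-tcp; return np.round([c@U*1e3,c@V*1e3,s.x[2]*1e3,np.std(s.fun)*1e3],2)
# w2: lid on tray. image saved at 768
m2=pickle.load(open("m2.pkl","rb")); im2=cv2.imread("pics/w2.png")
g2=cv2.GaussianBlur(cv2.cvtColor(im2,cv2.COLOR_BGR2GRAY),(0,0),1)
angs=[x for x in range(0,360,5) if not(60<x<120 or 240<x<300)]
e=edges(g2,381,272,angs,35,50,-1,1.)
print(len(e),"disc w2",fitcirc((e+.5)/1.5-.5,m2,np.array([.4996,.3184]),.031,.033))
m,im=pickle.load(open("m4.pkl","rb"))
g=cv2.GaussianBlur(cv2.resize(cv2.cvtColor(im,cv2.COLOR_RGB2GRAY),(768,576),interpolation=cv2.INTER_CUBIC),(0,0),1)
e4=edges(g,382,350,[x for x in range(-195,16,4) if not(-112<x<-68)],55,80,-1,1.)
zb=.2616-.0507
print(len(e4),"disc w4",fitcirc((e4+.5)/1.5-.5,m,np.array([.5470,-.0514]),zb+.028,.033))
er=edges(g,380,142,range(0,360,5),30,50,-1,1.)
for z in(.15,.155): print("ring",len(er),fitcirc((er+.5)/1.5-.5,m,np.array([.4705,-.0867]),z,.02))
ei=edges(g,380,142,range(0,360,5),20,38,1,1.)
for z in(.15,.155): print("ringin",len(ei),fitcirc((ei+.5)/1.5-.5,m,np.array([.4705,-.0867]),z,.02))
o=cv2.cvtColor(g,cv2.COLOR_GRAY2BGR)
for x,y in np.vstack([e4,er,ei]): cv2.circle(o,(int(x),int(y)),1,(0,0,255),-1)
o2=im2.copy()
for x,y in e: cv2.circle(o2,(int(x),int(y)),1,(0,0,255),-1)
cv2.imwrite("pics/e.png",np.hstack([cv2.resize(o[80:440,280:480],None,fx=1.6,fy=1.6),cv2.resize(o2[200:345,310:455],(400,400)).__class__(0) if 0 else np.pad(cv2.resize(o2[200:345,310:455],(400,400)),((0,176),(0,0),(0,0)))]))
E
```

```text
50 disc w2 [ 3.61  0.12 30.92  0.38]
42 disc w4 [ 2.55  0.33 30.74  0.13]
ring 72 [ 0.43 -0.13 21.41  0.22]
ring 72 [ 0.43 -0.11 20.96  0.22]
ringin 72 [ 0.21 -0.13 17.76  0.19]
ringin 72 [ 0.22 -0.12 17.39  0.19]
```

View pics/e.png

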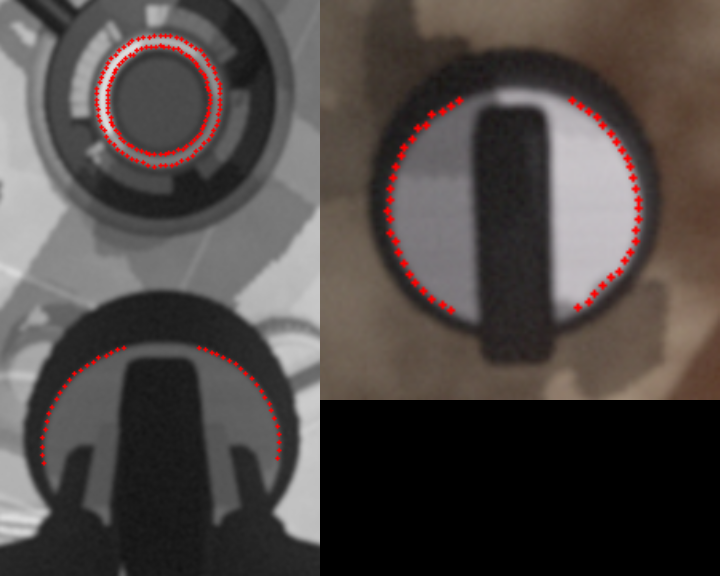

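carry_out([
  {"gripper": 1,"tx": -0.025,"ty": -0.012,"tz": 0,"rx": 0,"ry": 0,"rz": 0},
  {"gripper": 1,"tx": -0.055,"ty": -0.026,"tz": 0,"rx": 0,"ry": 0,"rz": 0},
  {"gripper": 1,"tx": -0.0787,"ty": -0.0369,"tz": -0.01,"rx": 0,"ry": 0,"rz": 0},
  {"gripper": 1,"tx": -0.0787,"ty": -0.0369,"tz": -0.03,"rx": 0,"ry": 0,"rz": 0},
  {"gripper": 1,"tx": -0.0787,"ty": -0.0369,"tz": -0.045,"rx": 0,"ry": 0,"rz": 0},
  {"gripper": 1,"tx": -0.0787,"ty": -0.0369,"tz": -0.055,"rx": 0,"ry": 0,"rz": 0},
  {"gripper": 1,"tx": -0.0787,"ty": -0.0369,"tz": -0.06,"rx": 0,"ry": 0,"rz": 0},
  {"gripper": 1,"tx": -0.0787,"ty": -0.0369,"tz": -0.06,"rx": 0,"ry": 0,"rz": 0},
  {"gripper": 1,"tx": -0.0787,"ty": -0.0369,"tz": -0.06,"rx": 0,"ry": 0,"rz": 0},
])

```text
time: 5.95
ee_pos: [0.4691, -0.0881, 0.2032]
eef_rot: [-3.141, 0.0, -2.71]
wrist_force: [-1.5, -0.2, -1.2]
opening: 0.0172
```

```bash
python3 - <<'E'
from h import *
from cell import r,get_image
s=r.sense(); print(s["time"],s["ee_pos"],np.degrees(s["eef_rot"]),s["wrist_force"],s["ft_torque"])
im=get_image("side");cv2.imwrite("pics/s5.png",cv2.resize(im[120:230,230:340,::-1],None,fx=5,fy=5,interpolation=cv2.INTER_CUBIC))
E
```

```text
5.95 [ 0.46908943 -0.08807177  0.20319528] [-1.79979786e+02  2.68196308e-02 -1.55266167e+02] [-1.53663527 -0.21962085 -1.19226041] [0.03992059 0.01375339 0.02863173]
```

View pics/s5.png

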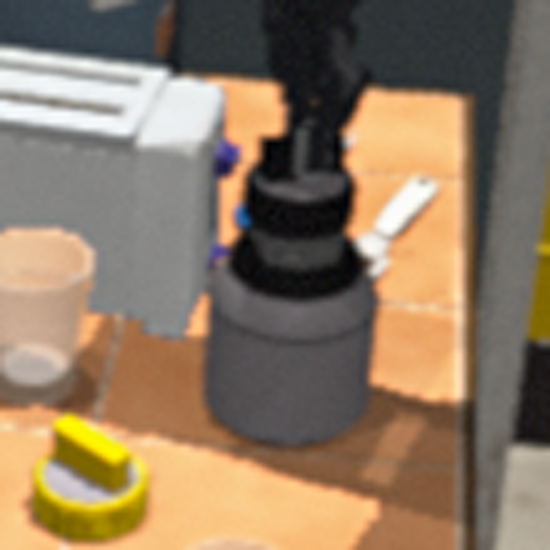

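carry_out([
  {"gripper": 1,"tx": -0.0005,"ty": 0,"tz": -0.003,"rx": 0,"ry": 0,"rz": 0},
  {"gripper": 1,"tx": -0.0005,"ty": 0,"tz": -0.005,"rx": 0,"ry": 0,"rz": 0},
  {"gripper": 1,"tx": -0.0005,"ty": 0,"tz": -0.007,"rx": 0,"ry": 0,"rz": 0},
  {"gripper": 1,"tx": -0.0005,"ty": 0,"tz": -0.009,"rx": 0,"ry": 0,"rz": 0},
])

```text
time: 6.4
ee_pos: [0.4682, -0.0883, 0.1936]
eef_rot: [3.142, -0.0, -2.71]
wrist_force: [0.1, -0.3, -2.8]
opening: 0.0164
```

carry_out([
  {"gripper": 1,"tx": 0,"ty": 0,"tz": -0.001,"rx": 0,"ry": 0,"rz": 0},
  {"gripper": 1,"tx": 0,"ty": 0,"tz": -0.002,"rx": 0,"ry": 0,"rz": 0},
])

```text
time: 6.6
ee_pos: [0.4683, -0.0883, 0.1917]
eef_rot: [3.142, -0.0, -2.71]
wrist_force: [0.0, -0.7, -0.7]
opening: 0.017
```

carry_out([
  {"gripper": 1,"tx": 0,"ty": 0,"tz": -0.001,"rx": 0,"ry": 0,"rz": 0},
  {"gripper": 1,"tx": 0,"ty": 0,"tz": -0.002,"rx": 0,"ry": 0,"rz": 0},
])

```text
time: 6.8
ee_pos: [0.4683, -0.0883, 0.1898]
eef_rot: [-3.142, 0.0, -2.71]
wrist_force: [1.2, 0.1, -1.2]
opening: 0.0167
```

carry_out([
  {"gripper": 1,"tx": 0,"ty": 0,"tz": -0.001,"rx": 0,"ry": 0,"rz": 0},
  {"gripper": 1,"tx": 0,"ty": 0,"tz": -0.0015,"rx": 0,"ry": 0,"rz": 0},
])

```text
time: 7.0
ee_pos: [0.4685, -0.0883, 0.189]
eef_rot: [-3.141, 0.001, -2.71]
wrist_force: [-5.3, 1.4, 13.5]
opening: 0.017
```

Contact at 13.5 N: the underside is about 13.4 mm above the seat, so the lugs are on the ramps near their high ends. I'll ease off and turn backwards, compensating for the roughly 3 mm grasp offset.

carry_out([
  {"gripper": 1,"tx": -0.0003,"ty": 0,"tz": 0.0004,"rx": 0,"ry": 0,"rz": 0},
  {"gripper": 1,"tx": -0.0003,"ty": -0.0001,"tz": 0.0006,"rx": 0,"ry": 0,"rz": 2},
  {"gripper": 1,"tx": -0.0002,"ty": -0.0002,"tz": 0.0008,"rx": 0,"ry": 0,"rz": 4},
  {"gripper": 1,"tx": -0.0002,"ty": -0.0002,"tz": 0.0008,"rx": 0,"ry": 0,"rz": 4},
])

```text
time: 7.4
ee_pos: [0.4685, -0.0886, 0.1896]
eef_rot: [-3.141, 0.001, -2.64]
wrist_force: [-0.1, 0.3, 3.7]
opening: 0.0169
```

carry_out([
  {"gripper": 1,"tx": 0.0001,"ty": -0.0001,"tz": 0.0002,"rx": 0,"ry": 0,"rz": 2},
  {"gripper": 1,"tx": 0.0001,"ty": -0.0002,"tz": 0.0003,"rx": 0,"ry": 0,"rz": 4},
  {"gripper": 1,"tx": 0.0001,"ty": -0.0002,"tz": 0.0003,"rx": 0,"ry": 0,"rz": 4},
])

```text
time: 7.7
ee_pos: [0.4684, -0.0888, 0.1897]
eef_rot: [-3.141, 0.001, -2.571]
wrist_force: [0.0, -0.0, 4.1]
opening: 0.0171
```

carry_out([
  {"gripper": 1,"tx": 0.0001,"ty": -0.0001,"tz": 0.0001,"rx": 0,"ry": 0,"rz": 2},
  {"gripper": 1,"tx": 0.0002,"ty": -0.0002,"tz": 0.0002,"rx": 0,"ry": 0,"rz": 4},
  {"gripper": 1,"tx": 0.0002,"ty": -0.0002,"tz": 0.0002,"rx": 0,"ry": 0,"rz": 4},
])

```text
time: 8.0
ee_pos: [0.4681, -0.0888, 0.1893]
eef_rot: [3.141, -0.0, -2.502]
wrist_force: [-0.4, 0.5, -2.1]
opening: 0.0166
```

Contact force has gone, so the lugs may be over the gaps. I'll lower the lid to check.

carry_out([
  {"gripper": 1,"tx": 0,"ty": 0,"tz": -0.0006,"rx": 0,"ry": 0,"rz": 0},
  {"gripper": 1,"tx": 0,"ty": 0,"tz": -0.0012,"rx": 0,"ry": 0,"rz": 0},
])

```text
time: 8.2
ee_pos: [0.4684, -0.0888, 0.1883]
eef_rot: [-3.142, 0.0, -2.502]
wrist_force: [1.4, 0.4, 0.1]
opening: 0.0167
```

carry_out([
  {"gripper": 1,"tx": 0,"ty": 0,"tz": -0.0008,"rx": 0,"ry": 0,"rz": 0},
  {"gripper": 1,"tx": 0,"ty": 0,"tz": -0.0015,"rx": 0,"ry": 0,"rz": 0},
])

```text
time: 8.4
ee_pos: [0.4686, -0.0888, 0.187]
eef_rot: [-3.141, 0.0, -2.501]
wrist_force: [1.4, 2.3, 3.4]
opening: 0.0171
```

carry_out([
  {"gripper": 1,"tx": 0,"ty": 0,"tz": -0.0008,"rx": 0,"ry": 0,"rz": 0},
  {"gripper": 1,"tx": 0,"ty": 0,"tz": -0.0015,"rx": 0,"ry": 0,"rz": 0},
])

```text
time: 8.6
ee_pos: [0.4684, -0.0889, 0.1854]
eef_rot: [-3.141, 0.0, -2.501]
wrist_force: [1.8, 1.3, -1.4]
opening: 0.0167
```

carry_out([
  {"gripper": 1,"tx": 0.0002,"ty": 0.0002,"tz": -0.0008,"rx": 0,"ry": 0,"rz": 0},
  {"gripper": 1,"tx": 0.0002,"ty": 0.0002,"tz": -0.0015,"rx": 0,"ry": 0,"rz": 0},
])

```text
time: 8.8
ee_pos: [0.4682, -0.0887, 0.1835]
eef_rot: [3.141, -0.001, -2.501]
wrist_force: [-0.2, 0.3, -0.7]
opening: 0.0167
```

carry_out([
  {"gripper": 1,"tx": 0,"ty": 0,"tz": -0.0007,"rx": 0,"ry": 0,"rz": 0},
  {"gripper": 1,"tx": 0,"ty": 0,"tz": -0.0012,"rx": 0,"ry": 0,"rz": 0},
])

```text
time: 9.0
ee_pos: [0.4684, -0.0887, 0.1825]
eef_rot: [3.141, -0.0, -2.501]
wrist_force: [0.3, 1.0, -2.2]
opening: 0.0172
```

carry_out([
  {"gripper": 1,"tx": 0,"ty": 0,"tz": -0.0006,"rx": 0,"ry": 0,"rz": 0},
  {"gripper": 1,"tx": 0,"ty": 0,"tz": -0.0012,"rx": 0,"ry": 0,"rz": 0},
  {"gripper": 1,"tx": 0,"ty": 0,"tz": -0.0012,"rx": 0,"ry": 0,"rz": 0},
])

```text
time: 9.3
ee_pos: [0.4685, -0.0887, 0.1815]
eef_rot: [3.142, -0.0, -2.501]
wrist_force: [-0.0, 0.0, 1.0]
opening: 0.0167
```

```bash
python3 - <<'E'
from h import *
from cell import r,get_image
s=r.sense(); print(s["time"],s["joint_pos"].round(3),s["ee_pos"],np.degrees(s["eef_rot"]),s["wrist_force"],s["ft_torque"])
im=get_image("side");cv2.imwrite("pics/s6.png",cv2.resize(im[135:215,250:330,::-1],None,fx=7,fy=7,interpolation=cv2.INTER_CUBIC))
E
```

```text
9.3 [-0.285  0.307  1.902 -0.     0.932 -2.496] [ 0.46853084 -0.08867114  0.18149673] [ 1.79995889e+02 -4.10330207e-03 -1.43293289e+02] [-0.0218714   0.02954605  0.96985014] [0.05230972 0.12426692 0.00111532]
```

View pics/s6.png

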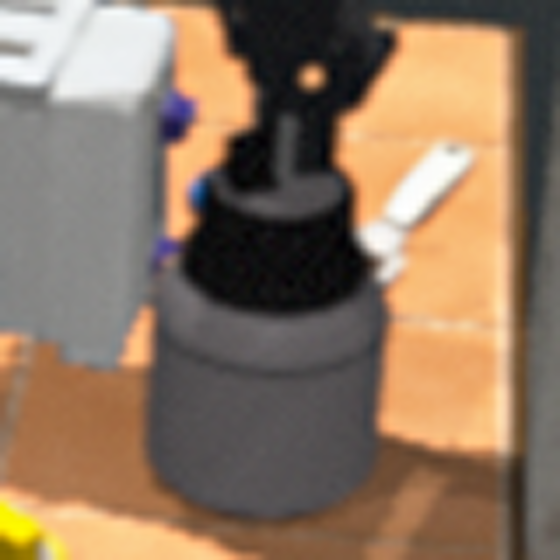

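The lid has dropped (about 6 mm). Now I'll turn it forwards, following the offset arc and watching the forces.

carry_out([
  {"gripper": 1,"tx": -0.0001,"ty": 0.0002,"tz": 0,"rx": 0,"ry": 0,"rz": -4},
  {"gripper": 1,"tx": -0.0003,"ty": 0.0003,"tz": 0,"rx": 0,"ry": 0,"rz": -8},
  {"gripper": 1,"tx": -0.0004,"ty": 0.0005,"tz": 0,"rx": 0,"ry": 0,"rz": -12},
  {"gripper": 1,"tx": -0.0004,"ty": 0.0005,"tz": 0,"rx": 0,"ry": 0,"rz": -12},
])

```text
time: 9.75
ee_pos: [0.4682, -0.0882, 0.1816]
eef_rot: [-3.141, 0.0, -2.711]
wrist_force: [0.5, 0.8, 0.8]
opening: 0.0168
```

```bash
cat > st.py <<'E'
from cell import r
import numpy as np
s=r.sense(); print(s["time"],s["ee_pos"].round(4),np.degrees(s["eef_rot"]).round(1),s["wrist_force"].round(1),s["ft_torque"].round(3),round(s["opening"],4))
E
python3 st.py
```

```text
9.75 [ 0.4682 -0.0882  0.1816] [-180.     0.  -155.4] [0.5 0.8 0.8] [-0.065  0.017 -0.021] 0.0168
```

carry_out([
  {"gripper": 1,"tx": -0.0001,"ty": 0.0002,"tz": 0,"rx": 0,"ry": 0,"rz": -3},
  {"gripper": 1,"tx": -0.0001,"ty": 0.0003,"tz": 0,"rx": 0,"ry": 0,"rz": -6},
  {"gripper": 1,"tx": -0.0001,"ty": 0.0003,"tz": 0,"rx": 0,"ry": 0,"rz": -6},
])

```text
time: 10.05
ee_pos: [0.468, -0.0879, 0.1814]
eef_rot: [3.142, -0.0, -2.814]
wrist_force: [0.5, 0.1, -2.6]
opening: 0.0167
```

```bash
python3 st.py
```

```text
10.05 [ 0.468  -0.0879  0.1814] [ 180.    -0.  -161.2] [ 0.5  0.1 -2.6] [-0.068 -0.088 -0.063] 0.0167
```

carry_out([
  {"gripper": 1,"tx": -0.0001,"ty": 0.0001,"tz": -0.0003,"rx": 0,"ry": 0,"rz": -3},
  {"gripper": 1,"tx": -0.0001,"ty": 0.0003,"tz": -0.0006,"rx": 0,"ry": 0,"rz": -6},
  {"gripper": 1,"tx": -0.0001,"ty": 0.0003,"tz": -0.0006,"rx": 0,"ry": 0,"rz": -6},
])

```text
time: 10.35
ee_pos: [0.468, -0.0876, 0.1809]
eef_rot: [-3.142, 0.0, -2.918]
wrist_force: [0.4, -0.1, -2.1]
opening: 0.0168
```

```bash
python3 st.py
```

```text
10.35 [ 0.468  -0.0876  0.1809] [-180.     0.  -167.2] [ 0.4 -0.1 -2.1] [-0.049 -0.103 -0.028] 0.0168
```

carry_out([
  {"gripper": 1,"tx": 0,"ty": 0.0001,"tz": -0.0003,"rx": 0,"ry": 0,"rz": -3},
  {"gripper": 1,"tx": -0.0001,"ty": 0.0003,"tz": -0.0006,"rx": 0,"ry": 0,"rz": -6},
  {"gripper": 1,"tx": -0.0001,"ty": 0.0003,"tz": -0.0006,"rx": 0,"ry": 0,"rz": -6},
])

```text
time: 10.65
ee_pos: [0.4679, -0.0873, 0.1803]
eef_rot: [-3.142, 0.0, -3.022]
wrist_force: [0.6, 0.0, -0.4]
opening: 0.017
```

```bash
python3 st.py
```

```text
10.65 [ 0.4679 -0.0873  0.1803] [-180.     0.  -173.2] [ 0.6  0.  -0.4] [-0.02  -0.095 -0.062] 0.017
```

carry_out([
  {"gripper": 1,"tx": 0,"ty": 0.0001,"tz": -0.0003,"rx": 0,"ry": 0,"rz": -3},
  {"gripper": 1,"tx": 0,"ty": 0.0003,"tz": -0.0006,"rx": 0,"ry": 0,"rz": -6},
  {"gripper": 1,"tx": 0,"ty": 0.0003,"tz": -0.0006,"rx": 0,"ry": 0,"rz": -6},
])

```text
time: 10.95
ee_pos: [0.4679, -0.087, 0.1798]
eef_rot: [-3.142, 0.0, -3.127]
wrist_force: [1.0, -0.0, 0.4]
opening: 0.0168
```

```bash
python3 st.py
```

```text
10.95 [ 0.4679 -0.087   0.1798] [-180.     0.  -179.2] [ 1.  -0.   0.4] [-0.042 -0.03  -0.023] 0.0168
```

carry_out([
  {"gripper": 1,"tx": 0,"ty": 0.0001,"tz": -0.0002,"rx": 0,"ry": 0,"rz": -3},
  {"gripper": 1,"tx": 0,"ty": 0.0003,"tz": -0.0005,"rx": 0,"ry": 0,"rz": -6},
  {"gripper": 1,"tx": 0,"ty": 0.0003,"tz": -0.0005,"rx": 0,"ry": 0,"rz": -6},
])

```text
time: 11.25
ee_pos: [0.468, -0.0867, 0.1793]
eef_rot: [-3.142, 0.0, 3.052]
wrist_force: [-1.0, 0.2, 0.7]
opening: 0.0168
```

```bash
python3 st.py
```

```text
11.25 [ 0.468  -0.0867  0.1793] [-180.     0.   174.9] [-1.   0.2  0.7] [-0.039 -0.068 -0.04 ] 0.0168
```

carry_out([
  {"gripper": 1,"tx": 0,"ty": 0.0001,"tz": -0.0002,"rx": 0,"ry": 0,"rz": -3},
  {"gripper": 1,"tx": 0,"ty": 0.0003,"tz": -0.0005,"rx": 0,"ry": 0,"rz": -6},
  {"gripper": 1,"tx": 0,"ty": 0.0003,"tz": -0.0005,"rx": 0,"ry": 0,"rz": -6},
])

```text
time: 11.55
ee_pos: [0.468, -0.0864, 0.1788]
eef_rot: [-3.142, 0.0, 2.947]
wrist_force: [0.8, 0.6, 0.9]
opening: 0.0171
```

```bash
python3 st.py
```

```text
11.55 [ 0.468  -0.0864  0.1788] [-180.     0.   168.9] [0.8 0.6 0.9] [-0.034 -0.035 -0.106] 0.0171
```

carry_out([
  {"gripper": 1,"tx": 0,"ty": 0.0001,"tz": -0.0002,"rx": 0,"ry": 0,"rz": -2},
  {"gripper": 1,"tx": 0.0001,"ty": 0.0002,"tz": -0.0004,"rx": 0,"ry": 0,"rz": -4},
  {"gripper": 1,"tx": 0.0001,"ty": 0.0002,"tz": -0.0004,"rx": 0,"ry": 0,"rz": -4},
])

```text
time: 11.85
ee_pos: [0.4681, -0.0862, 0.1784]
eef_rot: [-3.142, 0.0, 2.878]
wrist_force: [1.3, -0.4, 0.8]
opening: 0.0172
```

```bash
python3 st.py
```

```text
11.85 [ 0.4681 -0.0862  0.1784] [-180.     0.   164.9] [ 1.3 -0.4  0.8] [-0.015 -0.079 -0.006] 0.0172
```

carry_out([
  {"gripper": 1,"tx": 0,"ty": 0.0001,"tz": -0.0002,"rx": 0,"ry": 0,"rz": -2},
  {"gripper": 1,"tx": 0.0001,"ty": 0.0002,"tz": -0.0004,"rx": 0,"ry": 0,"rz": -4},
  {"gripper": 1,"tx": 0.0001,"ty": 0.0002,"tz": -0.0004,"rx": 0,"ry": 0,"rz": -4},
])

```text
time: 12.15
ee_pos: [0.4682, -0.086, 0.178]
eef_rot: [3.142, 0.0, 2.807]
wrist_force: [0.4, 0.1, 2.2]
opening: 0.0173
```

```bash
python3 st.py
```

```text
12.15 [ 0.4682 -0.086   0.178 ] [180.    0.  160.9] [0.4 0.1 2.2] [-0.117 -0.037 -0.047] 0.0173
```

carry_out([
  {"gripper": 1,"tx": 0,"ty": 0.0001,"tz": -0.0001,"rx": 0,"ry": 0,"rz": -2},
  {"gripper": 1,"tx": 0.0001,"ty": 0.0002,"tz": -0.0003,"rx": 0,"ry": 0,"rz": -4},
  {"gripper": 1,"tx": 0.0001,"ty": 0.0002,"tz": -0.0003,"rx": 0,"ry": 0,"rz": -4},
])

```text
time: 12.45
ee_pos: [0.4682, -0.0858, 0.1777]
eef_rot: [3.142, 0.0, 2.737]
wrist_force: [-0.3, -0.4, 2.1]
opening: 0.0174
```

```bash
python3 st.py
```

```text
12.45 [ 0.4682 -0.0858  0.1777] [180.    0.  156.8] [-0.3 -0.4  2.1] [-0.058 -0.108 -0.081] 0.0174
```

carry_out([
  {"gripper": 1,"tx": 0,"ty": 0.0001,"tz": -0.0001,"rx": 0,"ry": 0,"rz": -1.5},
  {"gripper": 1,"tx": 0.0001,"ty": 0.0002,"tz": -0.0002,"rx": 0,"ry": 0,"rz": -3},
  {"gripper": 1,"tx": 0.0001,"ty": 0.0002,"tz": -0.0002,"rx": 0,"ry": 0,"rz": -3},
])

```text
time: 12.75
ee_pos: [0.4684, -0.0857, 0.1776]
eef_rot: [-3.141, 0.001, 2.683]
wrist_force: [0.8, -1.4, 4.3]
opening: 0.017
```

```bash
python3 st.py
```

```text
12.75 [ 0.4684 -0.0857  0.1776] [-180.     0.   153.7] [ 0.8 -1.4  4.3] [-0.428  0.019  0.68 ] 0.017
```

carry_out([
  {"gripper": 1,"tx": 0,"ty": 0,"tz": 0.0002,"rx": 0,"ry": 0,"rz": -0.5},
  {"gripper": 1,"tx": 0,"ty": 0,"tz": 0.0002,"rx": 0,"ry": 0,"rz": -0.5},
])

```text
time: 12.95
ee_pos: [0.4683, -0.0857, 0.1776]
eef_rot: [-3.141, 0.0, 2.675]
wrist_force: [0.7, -2.8, 1.6]
opening: 0.0166
```

```bash
python3 st.py
```

```text
12.95 [ 0.4683 -0.0857  0.1776] [-180.     0.   153.3] [ 0.7 -2.8  1.6] [-0.512 -0.137  0.92 ] 0.0166
```

The moment climbed sharply from about 0 to 0.9 N m within 1.5°, about 63° from the drop and at a height of about 2 mm: that is the stop. I'll relax and let go.

carry_out([
  {"gripper": 1,"tx": 0,"ty": 0,"tz": 0,"rx": 0,"ry": 0,"rz": 1},
  {"gripper": 0.6,"tx": 0,"ty": 0,"tz": 0,"rx": 0,"ry": 0,"rz": 1},
  {"gripper": 0.3,"tx": 0,"ty": 0,"tz": 0,"rx": 0,"ry": 0,"rz": 1},
  {"gripper": 0,"tx": 0,"ty": 0,"tz": 0,"rx": 0,"ry": 0,"rz": 1},
  {"gripper": 0,"tx": 0,"ty": 0,"tz": 0,"rx": 0,"ry": 0,"rz": 1},
  {"gripper": 0,"tx": 0,"ty": 0,"tz": 0,"rx": 0,"ry": 0,"rz": 1},
  {"gripper": 0,"tx": 0,"ty": 0,"tz": 0.01,"rx": 0,"ry": 0,"rz": 1},
  {"gripper": 0,"tx": 0,"ty": 0,"tz": 0.03,"rx": 0,"ry": 0,"rz": 1},
  {"gripper": 0,"tx": 0,"ty": 0,"tz": 0.06,"rx": 0,"ry": 0,"rz": 1},
  {"gripper": 0,"tx": 0,"ty": 0,"tz": 0.1,"rx": 0,"ry": 0,"rz": 1},
  {"gripper": 0,"tx": 0,"ty": 0,"tz": 0.12,"rx": 0,"ry": 0,"rz": 1},
  {"gripper": 0,"tx": 0,"ty": 0,"tz": 0.12,"rx": 0,"ry": 0,"rz": 1},
  {"gripper": 0,"tx": 0,"ty": 0,"tz": 0.12,"rx": 0,"ry": 0,"rz": 1},
])

```text
time: 14.25
ee_pos: [0.4681, -0.0855, 0.2977]
eef_rot: [3.142, 0.0, 2.691]
wrist_force: [0.5, -0.2, -1.2]
opening: 0.0854
```

```bash
python3 st.py; python3 - <<'E'
from h import *
from cell import r,get_image
import pickle
m=camera_model("wrist"); im=get_image("wrist"); pickle.dump((m,im),open("m7.pkl","wb"))
cv2.imwrite("pics/w7.png",cv2.resize(im[:,:,::-1],(768,576),interpolation=cv2.INTER_CUBIC))
im=get_image("side");cv2.imwrite("pics/s7.png",cv2.resize(im[135:215,250:330,::-1],None,fx=7,fy=7,interpolation=cv2.INTER_CUBIC)); cv2.imwrite("pics/s7raw.png",im[:,:,::-1])
E
```

```text
14.25 [ 0.4681 -0.0855  0.2977] [180.    0.  154.2] [ 0.5 -0.2 -1.2] [ 0.022  0.046 -0.007] 0.0854
```

View pics/w7.png

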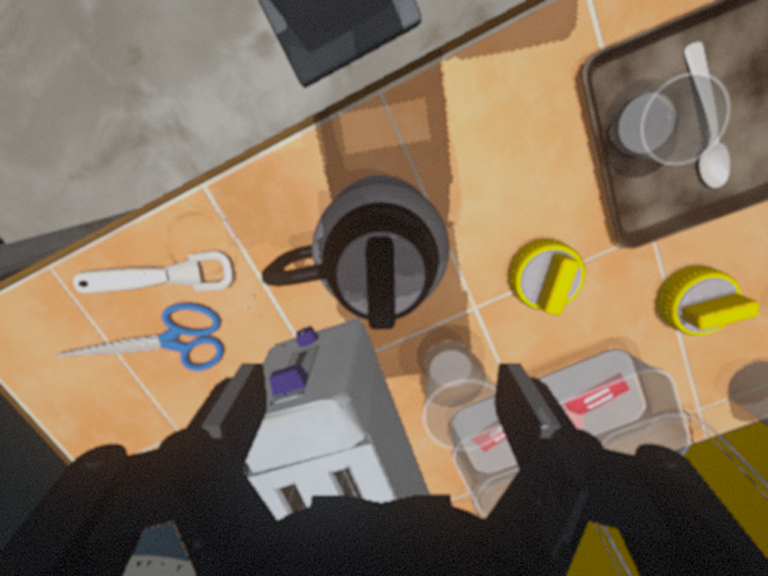

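View pics/s7.png

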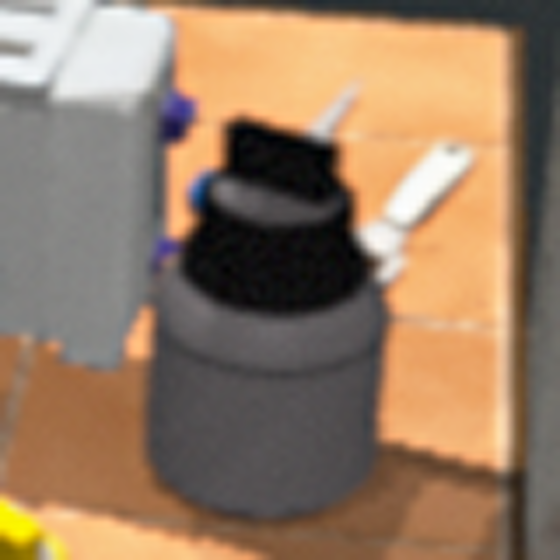

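```bash
python3 - <<'E'
from h import *
import pickle
m,im=pickle.load(open("m7.pkl","rb")); im=cv2.resize(im[:,:,::-1],(768,576),interpolation=cv2.INTER_CUBIC)
a=np.radians(153.8)
for zb in (.127,):
    o=lidoverlay(im,"wrist",m,.4708,-.0867,zb,a); cv2.imwrite("pics/w7o.png",cv2.resize(o[170:340,290:470],None,fx=3,fy=3,interpolation=cv2.INTER_CUBIC))
s=cv2.imread("pics/s7raw.png"); ms=camera_model("side")
oo=[]
for zb in(.127,.131):
    o=lidoverlay(cv2.resize(s,None,fx=4,fy=4,interpolation=cv2.INTER_CUBIC),"side",ms,.4708,-.0867,zb,a,k=4); oo.append(cv2.resize(o[570:760,1080:1260],None,fx=2.1,fy=2.1))
cv2.imwrite("pics/s7o.png",np.hstack(oo))
E
```

```text
(no output)
```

View pics/w7o.png

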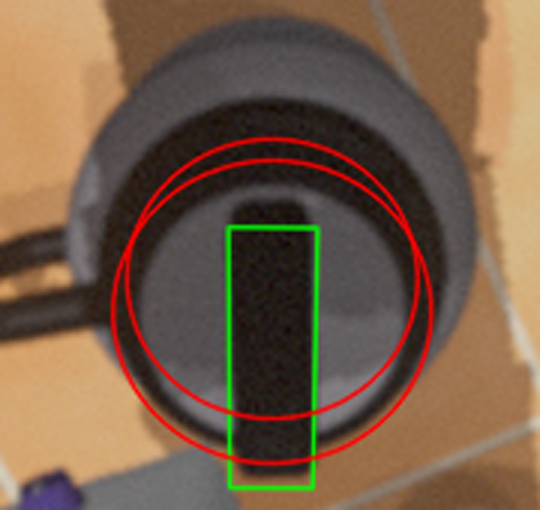

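View pics/s7o.png

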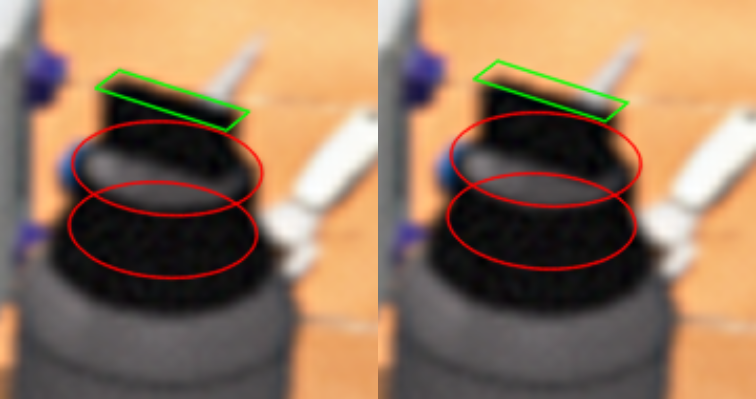

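```bash
python3 - <<'E'
from cell import close_job
print(close_job())
E
```

```text
the job is handed in; nothing more can be done
None
```

I screwed the lid onto the flask, let go and handed the job in at about 14.4 s; `close_job` gives no verdict.

- **Placing:** I set the lid on the neck with about 13.5 N on the wrist, landing about 13 mm above the flange. It dropped over the thread starts after about 12° backwards and settled at about 6 mm.
- **Tightening:** I turned it forwards about 63°, lowering it to about 2 mm, with vertical force staying under about 5 N. The moment then rose sharply to 0.9 N m, which I took as the stop. I eased off 1° and released.
- **Last checks:** The lid kept its angle and looked level on the collar after release. The other objects showed no sign of having moved. The arm was about 12 cm up and clear.
- **Uncertain:**
  - **Height:** The 2 mm figure comes from the arm's height and the way the lid sat in the grip. The side picture fits 2 mm better than 6 mm, but can't measure it exactly.
  - **Sideways position:** The camera overlays were off sideways by a few millimetres. I put that down to calibration, so the sideways position is not confirmed to the millimetre.
  - **Thread torque:** I felt no clear 0.1–0.3 N m of thread drag before the stop; readings there stayed between about 0 and -0.1 N m.

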